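# Slide the row of sample tins home to the colour reader and start the reading

### The arm

A 6-joint arm with a two-finger parallel gripper is mounted at the origin on the work surface. World frame = base frame: x ahead of the robot, y to its left, z up, the work surface at z = 0. Lengths are in mm, angles in rad, forces in N, time in s.
With the tool pointing down it reaches from about 375 to 900 mm from the base axis. Payload 3.1 kg.
Tool frame: the origin (TCP) lies where the fingers leave the gripper's body, on its centre line; the fingertips stand 70 mm ahead of it and the grasp point (between the pads) lies 51 mm ahead of it; z points along the fingers, y is the direction in which the jaws open and shut (so a half turn about z gives the same grasp; the last joint's range is limited). The gripper opens to 87 mm and grips with 3 to 60 N. Pads are 19 mm wide; open, the fingers measure 117 mm over their backs; the gripper's body (75 mm by 190 mm) begins 51 mm behind the grasp point.
Start: joints at [0.969, 0.527, 1.433, -0, 1.181, -0.178], TCP at [256.975, 569.703, 292.248] pointing down, gripper open.
Joint ranges: [-3.08, 3.08], [-0.75, 2.2], [0.22, 2.44], [-1.43, 4.57], [0, 2.65], [-2.85, 2.85]. Speed limits (rad/s): [2.79, 2.79, 3.14, 3.14, 3.14, 3.14].

### API

Orientations are given as a 3x3 rotation matrix whose columns are the frame's x, y, z axes.
In Python, from cell import arm gives the robot as it stands. Calls block until the motion is done:
- arm.move_to(position, orientation): joint-space move of the TCP to a pose.
- arm.servo_line(position, speed=150, frame=None): straight line of the TCP; frame=None keeps the orientation; speed is the mean speed in mm/s.
- arm.movej(angles): joint-space move.
- arm.gripper_to(opening): opening from 0.0 (shut) to 1.0 (fully open); the grip force is fixed at half the most; returns when the fingers have stopped.
- arm.wait(seconds).
- arm.inverse_kinematics(position, orientation): joint angles nearest the present ones, or None.
- arm.get_image(name): name is "scene" or "side" or "wrist"; returns a dict with "frame" (480x640x3 uint8, red, green, blue), "depth" (480x640 float32, mm along the optical axis (not along the pixel's ray), 0 where there is no reading), "K" (3x3 intrinsics, pixels), "D" ([k1, k2, p1, p2, k3] as OpenCV has them; the pictures are not rectified), "world_from_camera" (4x4, takes a point from camera to world coordinates). Camera axes: x right, y up, looking along -z (the intrinsics and any distortion apply to the point x, -y, -z); pixel columns grow to the right and rows downward; lengths in mm; the calibration is good to about 2 mm. A picture is of the moment at which its call begins.
A pose or a line that the arm cannot do raises arm.Unreachable and nothing moves.
- arm.sign_off(): hands the job in, once; it reports no verdict.
Readings, each from a call of its own:
- arm.current_t(): time.
- arm.current_joints(): joint angles.
- arm.current_joint_velocities(): joint speeds.
- arm.current_effort(): joint torques, N m.
- arm.current_tool_pos(): TCP position.
- arm.current_tool_rot(): TCP orientation.
- arm.current_contact_force(): force on the tool from outside, world axes, zero at the start.
- arm.current_ft_torque(): the same for the moment, N m.
- arm.current_gripper_width(): opening from 0.0 (shut) to 1.0 (fully open).
Only numpy, scipy, OpenCV 4.12 (cv2) and the standard library are available. Lean on these libraries where they do the work, as an engineer would, in place of code of your own. Each camera call takes 0.05 s, during which the arm holds its last target.

### The job

With the fingertips, gently push the row of four sample tins along the aluminium rail as one train until the first is fully home against the reader's end stop with no gaps left in the row; only then press the reader's green button fully down and let it come up again. The tins are only slid: do not pick up, tip or pull the row apart, and leave the tins seated and the spare white tin, bowls, spoon and jar where they stand.

Things in the scene. Friction and masses are not known exactly. Their poses are not given: they have to be found in the camera images.
- rail: fixed aluminium channel lying on the table, a white reader box at its -y end. Origin on the table, mid-width; y runs along the rail, so tins are pushed to its -y; z up. Channel from y = -170 to +200 mm, +y end open; floor 6 mm above the table; 51 mm wide inside (66 outside), lip tops 16 mm above the table. Reader: x +-60, y -270 to -174 mm, top 75 mm above the table
- stop (a point): centre of the black end stop at the reader's end of the rail, 35 mm above the table: an upright face across the rail at rail y = -170 mm; axes as the rail's. A row of four tins that is fully home reaches from this face to 192 mm from it along rail +y. The row takes less than 8 N to slide
- read (a joint): travel of the reader's green push button, m: 0 = up, 0.006 = fully down (springy, about 5 N to hold it down; it rises by itself)
- read_top (a point): centre of the top of the green push button (32 mm across, pressed straight down) on the reader's top, at x = -12, y = -222 mm in the rail's frame
- tin_red: square steel sample tin with a red lid, 48 x 48 mm and 58 mm high, 80 to 170 g, loose; one of the four standing touching in a row in the rail, in any order; at the start the gap between the foremost tin and the end stop is 50 to 120 mm. Origin at the centre of its underside, sides along its x and y, z up
- tin_blue: square steel sample tin with a blue lid, 48 x 48 mm and 58 mm high, 80 to 170 g, loose; one of the four standing touching in a row in the rail, in any order; at the start the gap between the foremost tin and the end stop is 50 to 120 mm. Origin at the centre of its underside, sides along its x and y, z up
- tin_yellow: square steel sample tin with a yellow lid, 48 x 48 mm and 58 mm high, 80 to 170 g, loose; one of the four standing touching in a row in the rail, in any order; at the start the gap between the foremost tin and the end stop is 50 to 120 mm. Origin at the centre of its underside, sides along its x and y, z up
- tin_black: square steel sample tin with a black lid, 48 x 48 mm and 58 mm high, 80 to 170 g, loose; one of the four standing touching in a row in the rail, in any order; at the start the gap between the foremost tin and the end stop is 50 to 120 mm. Origin at the centre of its underside, sides along its x and y, z up
- tin_white: spare tin with a white lid, same size, standing on the table on the robot's side of the rail; not part of the row, leave alone. Origin at the centre of its underside
- bowl_a: white cupping bowl, 90 mm across the rim, 58 mm high, standing on the table beyond the rail (left one of three); leave alone. Origin at the centre of its underside
- bowl_b: white cupping bowl, 90 mm across the rim, 58 mm high, standing on the table beyond the rail (middle one of three); leave alone. Origin at the centre of its underside
- bowl_c: white cupping bowl, 90 mm across the rim, 58 mm high, standing on the table beyond the rail (right one of three); leave alone. Origin at the centre of its underside
- spoon: steel cupping spoon 170 mm long lying on the table on the robot's side of the rail; leave alone
- jar: amber glass jar with a wooden cap, 64 mm across, 95 mm high, standing beyond the rail's open end; leave alone. Origin at the centre of its underside
Not all that is in view belongs to the job. What is shaped like the tin_yellow but brown or turquoise is not meant. What is shaped like the tin_blue but pink is not meant.

How it is judged (in metres and radians):
On the way, in this order (a step that is already met when the one before it is completed fails the run):
1. all four tins are home: the row is packed against the end stop (y of each of tin_red, tin_blue, tin_yellow, tin_black in the frame of rail below 0.004 m and x of tin_red in the frame of rail between -0.006 and 0.006 m and z of tin_red in the frame of rail between 0.003 and 0.01 m and angle between each of tin_red, tin_blue, tin_yellow, tin_black's own z axis and vertical below 0.06 rad and x of tin_blue in the frame of rail between -0.006 and 0.006 m and z of tin_blue in the frame of rail between 0.003 and 0.01 m and x of tin_yellow in the frame of rail between -0.006 and 0.006 m and z of tin_yellow in the frame of rail between 0.003 and 0.01 m and x of tin_black in the frame of rail between -0.006 and 0.006 m and z of tin_black in the frame of rail between 0.003 and 0.01 m), for 0.2 s.
2. the reader's button is pressed fully down (value of joint read above 0.0045 m), for 0.05 s.
At the end, for the whole second after the job is handed in: all four tins stand flat in the rail, at rest, packed against the end stop (no more than 6 mm of gaps in all, stop included), and the button is up again (all of step 1 and linear speed of each of tin_red, tin_blue, tin_yellow, tin_black below 0.01 m/s and value of joint read below 0.0015 m); the robot touches nothing.
It fails at once if a tin of the row is lifted (more than 8 mm off the rail floor), leaves the rail or is tipped (more than 15 degrees) (z of any of tin_red, tin_blue, tin_yellow, tin_black in the frame of rail above 0.014 m or z of any of tin_red, tin_blue, tin_yellow, tin_black in the frame of rail below -0.001 m or angle between any of tin_red, tin_blue, tin_yellow, tin_black's own z axis and vertical above 0.26 rad).
It fails at once if the row is pulled apart (more than 15 mm of gaps) (horizontal distance between tin_red and tin_blue above 0.159 m or horizontal distance between any of tin_red, tin_blue and tin_yellow above 0.159 m or horizontal distance between any of tin_red, tin_blue, tin_yellow and tin_black above 0.159 m).
It fails at once if a tin is shot along faster than 0.4 m/s (linear speed of any of tin_red, tin_blue, tin_yellow, tin_black above 0.4 m/s).
It fails at once if the button is pressed while the tins are not home (value of joint read above 0.003 m and not (y of each of tin_red, tin_blue, tin_yellow, tin_black in the frame of rail below 0.01 m)).
It fails at once if a bystander (spare tin, bowl, spoon, jar) is moved more than 15 mm or lifted (distance of any of tin_white, bowl_a, bowl_b, bowl_c, spoon, jar from where it was at the start of the episode above 0.015 m).
It also fails if it takes over 40 s, if anything falls off the work surface, if the arm or the gripper's body presses on something with over 40 N, if the wrist force passes 120 N, or if a joint passes its speed limit or range.

## Working session

There is one attempt and no reset: what is moved stays moved. The work goes in short steps, each a Python script; the robot and the scene stay as the last script left them, time stands still between calls to the robot, and variables do not carry over. Pictures are saved under pics/ and viewed, and the job is handed in when it is done.

```bash
mkdir -p pics; python3 - <<'E'
from cell import arm
import numpy as np, cv2
for n in ["scene","side","wrist"]:
    d=arm.get_image(n); cv2.imwrite(f"pics/{n}0.png",d["frame"][:,:,::-1]); np.savez(f"pics/{n}0.npz",**d)
    print(n,d["K"].tolist(),np.round(d["D"],3),np.round(d["world_from_camera"],3).tolist())
print(arm.current_t(),arm.current_tool_rot())
E
```

```text
scene [[434.1744818447814, 0.0, 311.26627959390083], [0.0, 434.1744818447814, 241.7451607633739], [0.0, 0.0, 1.0]] [-0.017  0.     0.     0.     0.   ] [[0.678, -0.59, 0.44, 807.602], [0.735, 0.544, -0.405, -227.962], [-0.0, 0.597, 0.802, 645.943], [0.0, 0.0, 0.0, 1.0]]
side [[496.53413114934136, 0.0, 335.0101259168362], [0.0, 496.53413114934136, 234.05245019287364], [0.0, 0.0, 1.0]] [-0.124  0.     0.     0.     0.   ] [[0.671, 0.464, -0.579, 23.523], [-0.742, 0.402, -0.537, -378.868], [-0.017, 0.79, 0.613, 578.713], [0.0, 0.0, 0.0, 1.0]]
wrist [[421.8562156723791, 0.0, 319.19333614648036], [0.0, 421.8562156723791, 232.35545526907242], [0.0, 0.0, 1.0]] [-0.041  0.     0.     0.     0.   ] [[0.412, -0.871, -0.268, 182.262], [0.911, 0.393, 0.124, 604.518], [-0.002, -0.296, 0.955, 384.854], [0.0, 0.0, 0.0, 1.0]]
0.15 [[-9.11526965e-01  4.11239193e-01 -9.57928960e-04]
 [ 4.11240197e-01  9.11525963e-01 -1.38514355e-03]
 [ 3.03551802e-04 -1.65653459e-03 -9.99998582e-01]]
```

View pics/scene0.png

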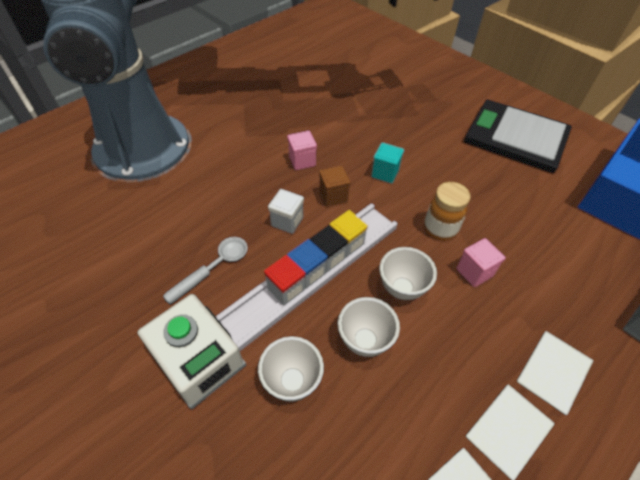

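View pics/side0.png

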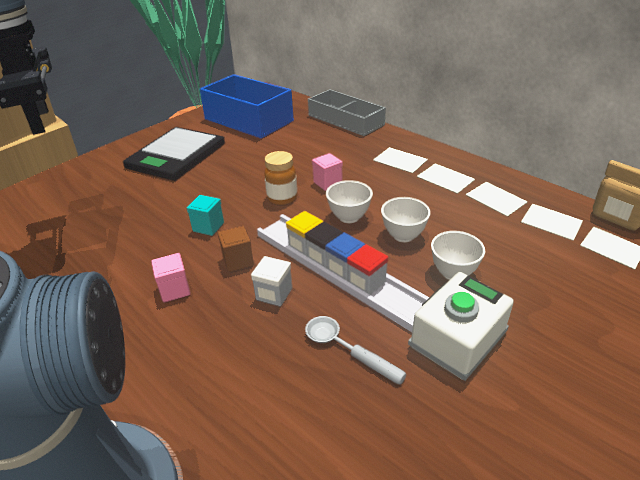

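View pics/wrist0.png

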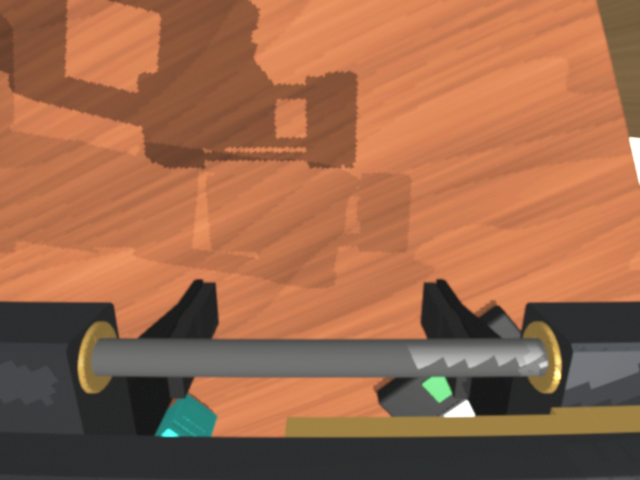

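The scene view shows the row red (285,273), blue (308,257), black (329,241) and yellow (348,226). The reader's button is at (179,327), the spare white tin at (286,210) and the jar at (446,210). Lookalikes are pink at (302,150) and (481,262), brown at (334,186) and turquoise at (388,162). They all stand off the rail, so I'm ruling them out. Next I'll localise the row from both cameras.

```bash
cat > h.py <<'E'
import numpy as np, cv2
def world(d,mask=None):
    """per-pixel world points from depth"""
    K,D,T=d["K"],d["D"],d["world_from_camera"]
    h,w=d["depth"].shape
    u,v=np.meshgrid(np.arange(w),np.arange(h))
    p=cv2.undistortPoints(np.stack([u,v],-1).reshape(-1,1,2).astype(np.float64),K,np.array(D,float)).reshape(h,w,2)
    z=d["depth"].astype(float)
    P=np.stack([p[...,0]*z,-p[...,1]*z,-z,np.ones_like(z)],-1)
    W=(P@T.T)[...,:3]; W[z==0]=np.nan
    return W
def ray_plane(d,uv,zw):
    K,D,T=d["K"],d["D"],d["world_from_camera"]
    p=cv2.undistortPoints(np.array(uv,float).reshape(-1,1,2),K,np.array(D,float)).reshape(-1,2)
    r=np.c_[p[:,0],-p[:,1],-np.ones(len(p))]@T[:3,:3].T
    o=T[:3,3]; return o+r*((zw-o[2])/r[:,2])[:,None]
H={"red":[(0,6),(174,180)],"blue":[(104,118)],"yellow":[(22,28)],"green":[(55,75)]}
def lids(d):
    hsv=cv2.cvtColor(np.ascontiguousarray(d["frame"]),cv2.COLOR_RGB2HSV); W=world(d); out={}
    for c,rs in H.items():
        m=np.zeros(hsv.shape[:2],bool)
        for a,b in rs: m|=(hsv[...,0]>=a)&(hsv[...,0]<=b)
        m&=(hsv[...,1]>150)&(hsv[...,2]>90)
        zl,zh=((75,95) if c=="green" else (57,70))
        m&=(W[...,2]>zl)&(W[...,2]<zh)&(W[...,0]>300)&(W[...,0]<900)
        n,l,s,ce=cv2.connectedComponentsWithStats(m.astype(np.uint8))
        if n<2: continue
        i=1+np.argmax(s[1:,4]); mm=l==i
        cnt=cv2.findContours(mm.astype(np.uint8),cv2.RETR_EXTERNAL,cv2.CHAIN_APPROX_NONE)[0][0]
        zt=np.nanmedian(W[mm][:,2])
        R=ray_plane(d,cnt.reshape(-1,2),zt).astype(np.float32)[:,:2]
        r=cv2.minAreaRect(R)
        out[c]=(np.r_[np.round(r[0],1),round(zt,1)].tolist(),np.round(r[1],1).tolist(),round(r[2],1),int(s[i,4]),np.round(ce[i]).tolist())
    return out
E
python3 - <<'E'
from h import *
for n in ["scene","side"]:
    d=dict(np.load(f"pics/{n}0.npz"))
    for k,v in lids(d).items(): print(n,k,v)
    f=d["frame"]; c=f[180:420,120:420] if n=="scene" else f[190:390,230:530]
    cv2.imwrite(f"pics/{n}_crop.png",cv2.resize(c,None,fx=2.4,fy=2.4,interpolation=2)[:,:,::-1])
E
```

```text
Traceback (most recent call last):
  File "h.py", line 32, in lids
    r=cv2.minAreaRect(R)
cv2.error: OpenCV(4.12.0) /io/opencv/modules/imgproc/src/convhull.cpp:143: error: (-215:Assertion failed) total >= 0 && (depth == CV_32F || depth == CV_32S) in function 'convexHull'
```

```bash
python3 - <<'E'
from h import *
for n in ["scene","side"]:
    d=dict(np.load(f"pics/{n}0.npz")); W=world(d); f=d["frame"]
    # rail floor/lips : bright low-sat pixels z 3..20
    hsv=cv2.cvtColor(f,cv2.COLOR_RGB2HSV)
    m=(hsv[...,1]<60)&(hsv[...,2]>120)&(W[...,2]>3)&(W[...,2]<22)&(W[...,0]>300)&(W[...,0]<800)&(abs(W[...,1])<350)
    k,l,s,ce=cv2.connectedComponentsWithStats(m.astype(np.uint8))
    for i in range(1,k):
        if s[i,4]>60:
            P=W[l==i]; r=cv2.minAreaRect(P[:,:2].astype(np.float32)); print(n,"rail",s[i,4],ce[i].round(),np.round(r[0]),np.round(r[1]),round(r[2],1))
    m=(W[...,2]>71)&(W[...,2]<79)&(W[...,0]>300)&(hsv[...,1]<60)&(hsv[...,2]>120)
    k,l,s,ce=cv2.connectedComponentsWithStats(m.astype(np.uint8))
    for i in range(1,k):
        if s[i,4]>200:
            P=W[l==i]; r=cv2.minAreaRect(P[:,:2].astype(np.float32)); print(n,"box",s[i,4],ce[i].round(),np.round(r[0],1),np.round(r[1]),round(r[2],1),np.median(P[:,2]))
E
```

```text
scene rail 3981 [293. 288.] [504.  56.] [370.  68.] 89.1
scene rail 1063 [209. 266.] [384. -82.] [ 49. 169.] 7.7
scene rail 661 [405. 279.] [628. 155.] [60. 38.] 26.5
scene rail 986 [366. 334.] [652.  33.] [59. 51.] 34.0
scene rail 1253 [292. 376.] [625. -99.] [59. 59.] 3.2
scene box 3644 [186. 341.] [ 500.9 -184.6] [ 96. 120.] 89.2 75.34671521923656
side rail 97 [281. 196.] [577. 283.] [23. 61.] 45.8
side rail 94 [349. 202.] [649. 161.] [12. 44.] 39.9
side rail 3272 [356. 281.] [500.  57.] [360.  69.] 89.4
side rail 157 [404. 220.] [671.  41.] [17. 51.] 35.9
side rail 224 [456. 257.] [643. -90.] [19. 53.] 24.2
side rail 142 [267. 297.] [362.  88.] [ 4. 44.] 21.8
side rail 1364 [352. 347.] [383. -82.] [ 51. 168.] 9.5
side rail 194 [444. 358.] [ 446. -194.] [ 48. 110.] 27.3
side box 2698 [462. 313.] [ 496.7 -185.2] [ 95. 120.] 89.8 74.79653563086973
```

```bash
sed -i 's/R=ray_plane(d,cnt.reshape(-1,2),zt).astype(np.float32)\[:,:2\]/R=np.ascontiguousarray(ray_plane(d,cnt.reshape(-1,2),zt)[:,:2].astype(np.float32))/' h.py
python3 - <<'E'
from h import *
for n in ["scene","side"]:
    d=dict(np.load(f"pics/{n}0.npz"))
    for k,v in lids(d).items(): print(n,k,v)
    f=d["frame"]; c=f[180:420,120:420] if n=="scene" else f[190:390,230:530]
    cv2.imwrite(f"pics/{n}_crop.png",cv2.resize(c,None,fx=2.4,fy=2.4,interpolation=2)[:,:,::-1])
    W=world(d)
    pts={"scene":dict(white=(287,202),jar=(452,195)),"side":dict(white=(272,268),jar=(279,160))}[n]
    for k,(u,v) in pts.items(): print(n,k,W[v,u].round())
E
```

```text
scene red ([504.7, -7.7, 64.9], [48.4, 50.7], 89.6, 821, [284.0, 273.0])
scene blue ([506.2, 43.0, 65.1], [46.1, 46.4], 89.1, 651, [308.0, 256.0])
scene yellow ([506.6, 136.9, 65.0], [49.4, 50.6], 88.8, 627, [348.0, 225.0])
scene green ([502.7, -181.5, 93.9], [1.1, 8.5], 10.3, 8, [186.0, 332.0])
scene white [390.  97.  59.]
scene jar [596. 296.  95.]
side red ([496.1, -8.7, 63.1], [51.7, 52.2], 89.2, 670, [367.0, 259.0])
side blue ([499.6, 41.7, 63.5], [44.8, 44.6], 89.5, 428, [345.0, 244.0])
side yellow ([498.4, 137.3, 63.2], [45.9, 52.1], 89.1, 425, [304.0, 222.0])
side green ([488.1, -178.8, 94.7], [0.0, 0.0], 0.0, 1, [460.0, 297.0])
side white [383.  91.  61.]
side jar [585. 289.  95.]
```

View pics/scene_crop.png

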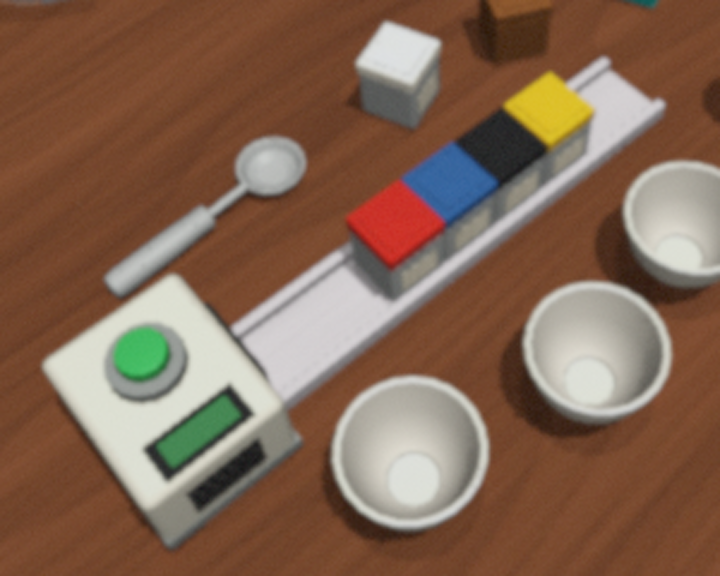

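The close crop confirms the choice: red, blue, black and yellow stand in the channel, and white, brown and turquoise are off it. Next I'll measure the button height and plan the approach.

```bash
python3 - <<'E'
from h import *
for n in ["scene","side"]:
    d=dict(np.load(f"pics/{n}0.npz")); W=world(d)
    hsv=cv2.cvtColor(d["frame"],cv2.COLOR_RGB2HSV)
    m=(hsv[...,0]>50)&(hsv[...,0]<75)&(hsv[...,1]>120)&(hsv[...,2]>100)&(W[...,2]>85)&(abs(W[...,1]+185)<40)&(W[...,0]<520)
    P=W[m]; print(n,m.sum(),np.percentile(P[:,2],[5,25,50,75,95]).round(1), np.median(P,0).round(1), [((P[:,i].max()+P[:,i].min())/2).round(1) for i in (0,1)],np.ptp(P,axis=0).round())
from cell import arm
for s in (1,-1):
    R=np.array([[0,s,0],[s,0,0],[0,0,-1.]])
    for p in [(502,215,200),(502,190,92),(502,70,92),(487,-183,200)]:
        q=arm.inverse_kinematics(np.array(p,float),R); print(s,p,None if q is None else np.round(q,2))
E
```

```text
scene 363 [93.9 96.5 97.2 98.  99. ] [ 491.1 -185.    97.2] [np.float64(489.9), np.float64(-184.9)] [30. 29.  9.]
side 285 [95.3 96.1 96.7 97.2 98. ] [ 484.  -185.2   96.7] [np.float64(485.5), np.float64(-185.1)] [31. 30.  9.]
1 (502, 215, 200) [ 0.2   0.55  1.72 -0.    0.87  0.2 ]
1 (502, 190, 92) [ 0.15  0.73  1.8  -0.    0.62  0.15]
1 (502, 70, 92) [-0.08  0.71  1.87 -0.    0.56 -0.08]
1 (487, -183, 200) [-0.57  0.52  1.78 -0.    0.84 -0.57]
-1 (502, 215, 200) None
-1 (502, 190, 92) None
-1 (502, 70, 92) None
-1 (487, -183, 200) [-0.57  0.52  1.78 -0.    0.84  2.57]
```

```bash
cat >> h.py <<'E'
th=0.013
R=np.array([[th,1,0],[1,-th,0],[0,0,-1.]]); R[:,:2]/=np.hypot(1,th)
E
python3 - <<'E'
from h import *
from cell import arm
arm.gripper_to(0.0)
arm.move_to(np.array([504.,190,200]),R)
arm.servo_line(np.array([504.,190,94.]),speed=150)
print(arm.current_t(),arm.current_tool_pos(),arm.current_contact_force())
for n in ["scene","side"]:
    d=arm.get_image(n); f=d["frame"]; c=f[100:340,200:500] if n=="scene" else f[130:370,200:500]
    cv2.imwrite(f"pics/{n}1.png",cv2.resize(c,None,fx=1.3,fy=1.3)[:,:,::-1])
a,b=[cv2.imread(f"pics/{n}1.png") for n in("scene","side")]
cv2.imwrite("pics/both1.png",np.hstack([a,b]))
E
```

```text
4.225 [504.44515268 190.3569708   94.52413104] [-0.3292737  -0.41809966  0.35507983]
```

View pics/both1.png

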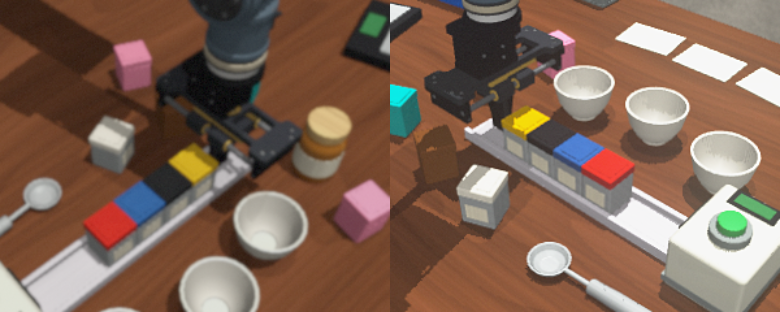

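The closed fingers stand in the channel behind the yellow tin, at about (215,150) in the left view, with nothing else touched. Now I'll push.

```bash
python3 - <<'E'
from h import *
from cell import arm
x=lambda y:504-th*(190-y)
for y in (172,150,120,95,84):
    arm.servo_line(np.array([x(y),y,94.]),speed=35)
    print(y,round(arm.current_t(),2),arm.current_tool_pos().round(1),arm.current_contact_force().round(1))
while y>60:
    y-=2
    arm.servo_line(np.array([x(y),y,94.]),speed=20)
    f=arm.current_contact_force(); print(y,round(arm.current_t(),2),arm.current_tool_pos().round(1),f.round(1))
    if abs(f[1])>14: break
for n in ["scene","side"]:
    d=arm.get_image(n); cv2.imwrite(f"pics/{n}2.png",d["frame"][:,:,::-1]); np.savez(f"pics/{n}2.npz",**d)
    for k,v in lids(d).items(): print(n,k,v)
a=cv2.imread("pics/scene2.png")[170:410,120:420];b=cv2.imread("pics/side2.png")[170:410,230:530]
cv2.imwrite("pics/both2.png",cv2.resize(np.hstack([a,b]),None,fx=1.3,fy=1.3))
E
```

```text
172 4.99 [503.8 171.7  94. ] [-0.5  0.7 -0.3]
150 5.77 [503.5 149.5  94. ] [ 0.8 -0.8 -0.1]
120 6.78 [503.1 119.6  94. ] [-0.4 -0.7  0.8]
95 7.64 [502.8  94.6  94. ] [-0.1  0.2  0.2]
84 8.11 [502.7  83.5  94. ] [ 0.1  0.2 -0.3]
82 8.36 [502.6  81.9  94. ] [-0.5  0.8 -0.3]
80 8.61 [502.6  80.   94. ] [-0.9  2.   0.3]
78 8.86 [502.5  77.9  94. ] [-0.5  2.6  0.4]
76 9.11 [502.5  75.8  94. ] [0.7 2.  1. ]
74 9.36 [502.5  73.8  94. ] [-0.6  2.7  1.1]
72 9.61 [502.5  71.8  94. ] [-0.4  2.6  1.6]
70 9.86 [502.3  71.   94. ] [0.5 8.8 1.1]
68 10.11 [502.2  70.8  94.1] [ 1.9 18.3  0.9]
scene red ([503.6, -109.6, 65.0], [47.3, 50.6], 89.3, 954, [232.0, 311.0])
scene blue ([504.4, -59.7, 65.0], [45.9, 47.4], 89.1, 778, [258.0, 292.0])
scene yellow ([505.5, 32.8, 65.0], [46.8, 50.3], 88.9, 639, [303.0, 260.0])
scene green ([501.5, -185.7, 94.0], [21.6, 5.1], 85.4, 22, [183.0, 334.0])
side red ([494.2, -108.9, 64.5], [46.1, 55.0], 89.7, 757, [419.0, 287.0])
side blue ([497.4, -61.9, 64.8], [45.5, 44.7], 89.4, 520, [394.0, 272.0])
side yellow ([496.4, 33.9, 63.4], [53.0, 48.2], 1.8, 561, [347.0, 247.0])
side green ([496.4, -177.0, 95.0], [0.0, 0.0], 0.0, 1, [462.0, 293.0])
```

View pics/both2.png

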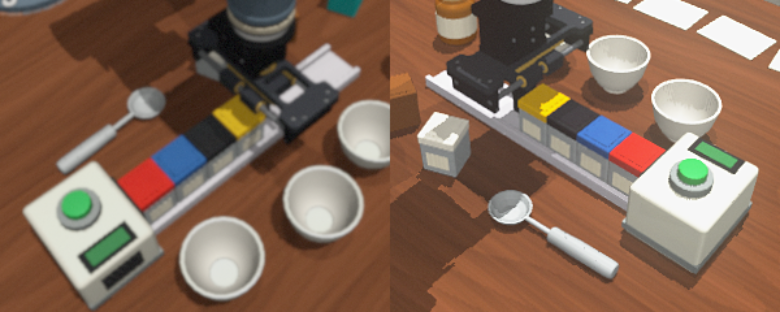

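The row is packed. Red's front is at the stop (world y about -133), the finger stopped hard at y = 71 as expected, and the push force jumped to 18 N. I'll back off and press the button at about (487.7, -185), with its top at z of about 97.

```bash
python3 - <<'E'
from h import *
from cell import arm
arm.servo_line(np.array([502.5,90,94.]),speed=40)
arm.servo_line(np.array([502.5,90,190.]),speed=150)
d=arm.get_image("scene"); np.savez("pics/scene3.npz",**d); cv2.imwrite("pics/scene3.png",cv2.resize(d["frame"][170:410,120:420],None,fx=2.4,fy=2.4)[:,:,::-1])
for k,v in lids(d).items(): print(k,v)
arm.servo_line(np.array([488.,-185,190.]),speed=150)
arm.servo_line(np.array([488.,-185,173.]),speed=100)
arm.wait(.2); f0=arm.current_contact_force(); print(f0.round(1),arm.current_tool_pos().round(1),arm.current_t())
d=arm.get_image("side");cv2.imwrite("pics/side3.png",cv2.resize(d["frame"][170:410,230:530],None,fx=2.4,fy=2.4)[:,:,::-1])
E
```

```text
red ([503.5, -109.6, 65.1], [47.4, 50.6], 89.6, 959, [232.0, 311.0])
blue ([505.2, -59.5, 65.1], [45.9, 46.9], 88.6, 776, [258.0, 292.0])
yellow ([505.2, 33.4, 65.1], [47.8, 50.6], 88.1, 726, [303.0, 259.0])
green ([501.8, -187.2, 94.0], [19.1, 3.9], 80.3, 17, [182.0, 335.0])
[-0.2 -0.4  1. ] [ 488.2 -185.   173.4] 14.25
```

View pics/scene3.png

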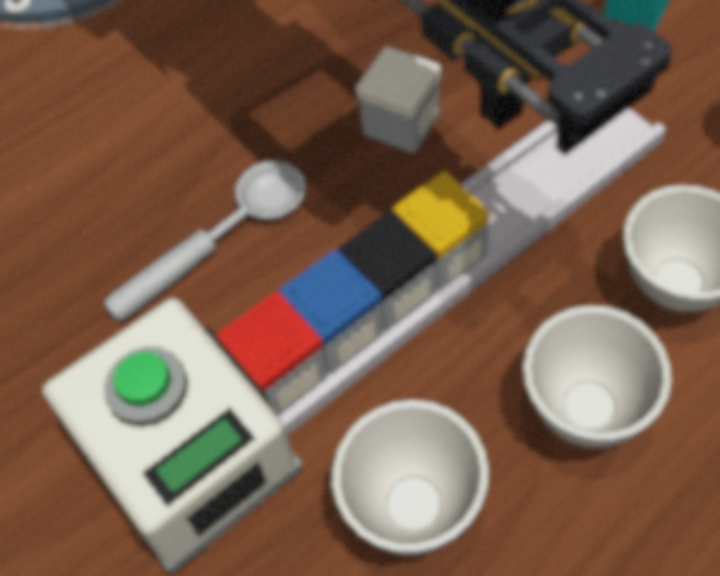

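View pics/side3.png

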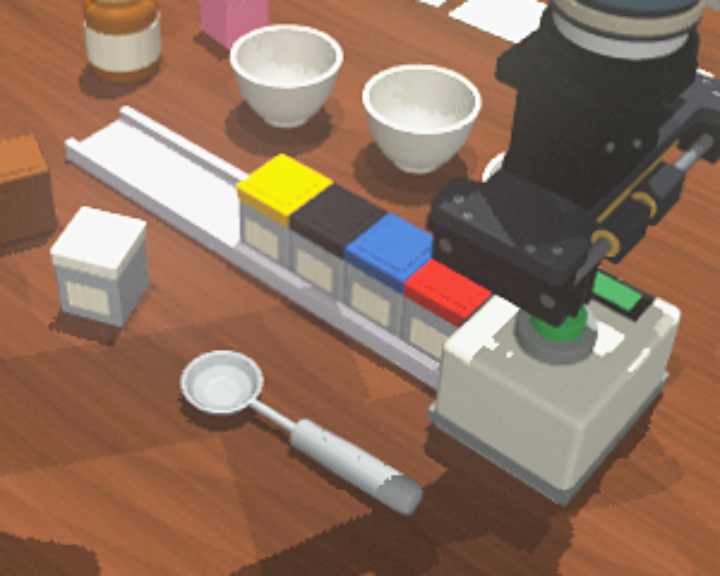

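The row is gap-free from the reader to yellow, and the fingertips sit over the button at about (560,315) in the side crop. Pressing in small steps with force watched.

```bash
python3 - <<'E'
from h import *
from cell import arm
z=171.
f0=1.0
while z>152:
    z-=1
    arm.servo_line(np.array([488.,-185,z]),speed=12)
    f=arm.current_contact_force(); print(z,arm.current_tool_pos()[2].round(1),f.round(1))
    if f[2]>16: break
arm.wait(.2)
d=arm.get_image("side");cv2.imwrite("pics/side4.png",cv2.resize(d["frame"][170:410,230:530],None,fx=2.4,fy=2.4)[:,:,::-1])
print(arm.current_t(),arm.current_contact_force().round(1),arm.current_tool_pos().round(1))
arm.servo_line(np.array([488.,-185,200.]),speed=80)
arm.servo_line(np.array([495.,60,220.]),speed=200)
arm.wait(.2)
print(arm.current_t(),arm.current_contact_force().round(1))
for n in ["scene","side"]:
    d=arm.get_image(n); cv2.imwrite(f"pics/{n}5.png",d["frame"][:,:,::-1]); W=world(d)
    for k,v in lids(d).items(): print(n,k,v)
    hsv=cv2.cvtColor(d["frame"],cv2.COLOR_RGB2HSV)
    m=(hsv[...,0]>50)&(hsv[...,0]<75)&(hsv[...,1]>120)&(hsv[...,2]>60)&(W[...,2]>80)&(abs(W[...,1]+185)<40)&(W[...,0]<520)
    print(n,"button z",m.sum(),np.median(W[m][:,2]))
a=cv2.imread("pics/scene5.png")[170:410,120:420];b=cv2.imread("pics/side5.png")[170:410,230:530]
cv2.imwrite("pics/both5.png",cv2.resize(np.hstack([a,b]),None,fx=1.3,fy=1.3))
E
```

```text
170.0 169.9 [-0.  -0.1 -0.4]
169.0 168.9 [0.3 0.7 0.4]
168.0 167.9 [ 0.3 -0.7  0. ]
167.0 167.1 [-0.3 -0.   0.4]
166.0 166.1 [0.2 0.4 1.6]
165.0 165.1 [-0.  -0.2  2.4]
164.0 164.0 [-0.2 -0.3  2.4]
163.0 163.1 [ 0.4 -0.9  3.7]
162.0 162.0 [-0.1  0.8  4.1]
161.0 161.1 [ 0.2 -0.2  5.7]
160.0 161.0 [-1.  -0.2 11.7]
159.0 160.9 [-2.1  1.4 18.6]
17.7 [-2.7  1.4 18.1] [ 488.1 -185.   160.9]
19.95 [0.1 1.  0.7]
scene red ([503.4, -109.6, 65.0], [47.5, 50.4], 89.3, 961, [232.0, 311.0])
scene blue ([504.9, -59.5, 65.1], [46.3, 46.5], 89.1, 779, [259.0, 292.0])
scene yellow ([505.9, 34.0, 65.1], [46.7, 50.9], 88.0, 696, [304.0, 259.0])
scene green ([502.5, -181.4, 93.6], [1.1, 8.5], 10.3, 7, [186.0, 332.0])
scene button z 363 97.29496675017504
side red ([494.9, -108.9, 64.4], [46.1, 53.6], 89.2, 754, [419.0, 287.0])
side blue ([497.4, -61.9, 64.8], [45.5, 44.7], 89.4, 533, [394.0, 272.0])
side yellow ([498.3, 34.0, 63.5], [45.2, 47.5], 86.4, 274, [348.0, 246.0])
side green ([494.7, -178.0, 94.9], [0.0, 0.0], 0.0, 1, [462.0, 294.0])
side button z 277 96.6344866743953
```

View pics/both5.png

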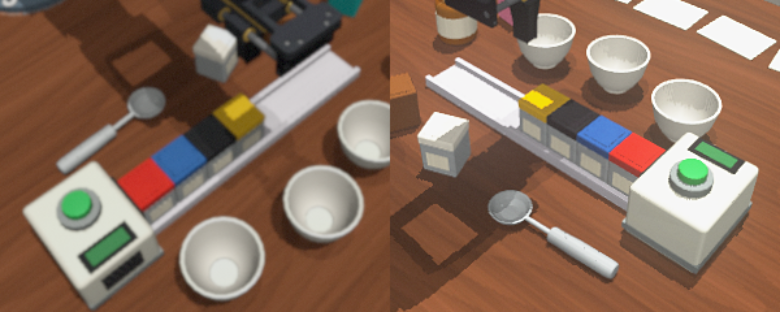

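View pics/side4.png

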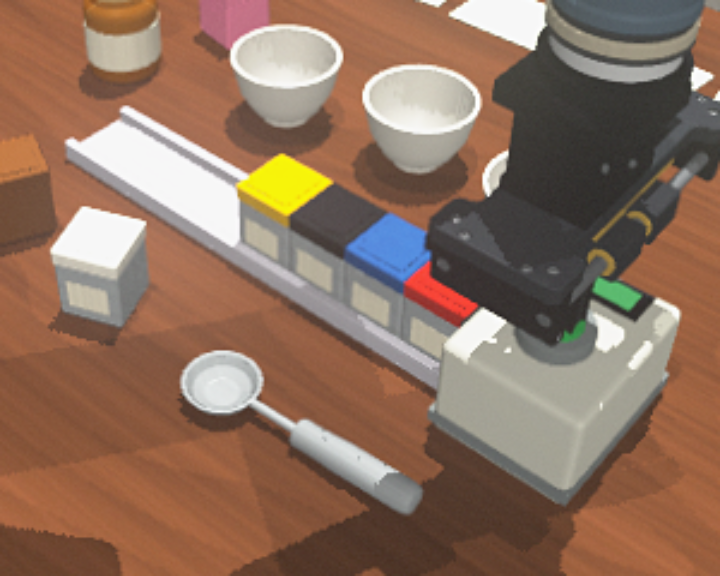

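The button travelled 6 mm to a hard bottom and came back up. The row is still packed and the arm is clear.

```bash
python3 -c "
from cell import arm
arm.sign_off(); print(arm.current_t())"
```

```text
the job is handed in; nothing more can be done
the job is handed in; nothing more can be done
```

I pushed the four tins as one train, about 100 mm, until they were home against the reader's end stop. Then I pressed the green button fully down, let it come up, and handed the job in just after 20 s on the clock.

**Row:** sliding took about 2–3 N. The force rose to 18 N with the fingers stopped at y = 71 mm, which is where they should be for a fully home row. The final pictures show the row packed with no visible gaps. Red, blue and yellow were at the same lid positions as before the press, to within 1 mm. I did not measure the black lid's position, only saw it in line in the pictures.

**Button:** it moved about 6 mm to a hard bottom at 18.6 N. Its measured top then came back to 97.3 mm in the scene camera and 96.6 mm in the side camera, as at the start.

**Bystanders and arm:** the spare tin, bowls, spoon and jar looked unmoved in the pictures I took, though I did not measure them again. The arm was clear, with only sensor noise on the force reading.

**Disagreement:** the two cameras differed by about 7–9 mm in x on the tins and about 4–6 mm on the button, more than the stated 2 mm. I used the mean of the two, and both contacts came out as expected.

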